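# Start the drying room from the laundry shelf

## Task

Switch on the drying gear from the laundry shelf: with the fingertips lightly press down the large round key (mains), then the square key (fan), then the long bar-shaped key (heater), in that order, each so that it stays down. Leave the small round key up, and do not pick up, shift or knock over the switch boxes or anything else on the shelf.

Things in the scene. Friction and masses are not known exactly. Their poses are not given: they have to be found in the camera images.
- switch_round: white plastic switch box with the large round key, 46 mm across. Loose on the shelf, about 0.45 kg. Footprint 70 x 70 mm, 35 mm tall without the key; origin at the centre of its underside, z up. The key is black, in the middle of the box's top, and stands 20 mm proud when up.
- top_round (a point): centre of the upper face of the large round key, 46 mm across; moves with the key (55 mm above the box's underside when up, 41 mm when fully down). z up, x and y those of the box.
- key_round (a joint): how far that key is pressed: 0 = up, 0.014 m = on its hard stop. It starts to move at about 3.3 N and the force rises evenly to about 6.4 N at the stop (about 5 N at 7 mm, 6 N at 11 mm); running onto the stop gives a force peak, so end before it. It stays where it is left and does not come back up; a key counts as down beyond 0.004, so about 8 mm is a good light press.
- switch_square: white plastic switch box with the square key, 38 x 38 mm. Loose on the shelf, about 0.45 kg. Footprint 70 x 70 mm, 35 mm tall without the key; origin at the centre of its underside, z up. The key is black, in the middle of the box's top, and stands 20 mm proud when up.
- top_square (a point): centre of the upper face of the square key, 38 x 38 mm; moves with the key (55 mm above the box's underside when up, 41 mm when fully down). z up, x and y those of the box.
- key_square (a joint): how far that key is pressed: 0 = up, 0.014 m = on its hard stop. It starts to move at about 3.3 N and the force rises evenly to about 6.4 N at the stop (about 5 N at 7 mm, 6 N at 11 mm); running onto the stop gives a force peak, so end before it. It stays where it is left and does not come back up; a key counts as down beyond 0.004, so about 8 mm is a good light press.
- switch_bar: white plastic switch box with the long bar-shaped key, 18 mm (x) by 70 mm (y). Loose on the shelf, about 0.45 kg. Footprint 60 (x) x 92 (y) mm, 35 mm tall without the key; origin at the centre of its underside, z up. The key is black, in the middle of the box's top, and stands 20 mm proud when up.
- top_bar (a point): centre of the upper face of the long bar-shaped key, 18 mm (x) by 70 mm (y); moves with the key (55 mm above the box's underside when up, 41 mm when fully down). z up, x and y those of the box.
- key_bar (a joint): how far that key is pressed: 0 = up, 0.014 m = on its hard stop. It starts to move at about 3.3 N and the force rises evenly to about 6.4 N at the stop (about 5 N at 7 mm, 6 N at 11 mm); running onto the stop gives a force peak, so end before it. It stays where it is left and does not come back up; a key counts as down beyond 0.004, so about 8 mm is a good light press.
- switch_small: white plastic switch box with the small round key, 20 mm across (shelf lamp; to be left up). Loose on the shelf, about 0.45 kg. Footprint 70 x 70 mm, 35 mm tall without the key; origin at the centre of its underside, z up. The key is black, in the middle of the box's top, and stands 20 mm proud when up.
- top_small (a point): centre of the upper face of the small round key, 20 mm across (shelf lamp; to be left up); moves with the key (55 mm above the box's underside when up, 41 mm when fully down). z up, x and y those of the box.
- key_small (a joint): how far that key is pressed: 0 = up, 0.014 m = on its hard stop. It starts to move at about 3.3 N and the force rises evenly to about 6.4 N at the stop (about 5 N at 7 mm, 6 N at 11 mm); running onto the stop gives a force peak, so end before it. It stays where it is left and does not come back up; a key counts as down beyond 0.004, so about 8 mm is a good light press.
- detergent: closed yellow detergent bottle, 100 x 70 mm, 218 mm tall. Loose bystander on the shelf; origin at the centre of its underside.
- lint_base: pink silicone base of a lint roller, round foot 68 mm across, 68 mm tall. Loose bystander on the shelf; origin at the centre of its underside.
- door_stopper: chrome door stopper, 48 mm across, 42 mm tall. Loose bystander on the shelf; origin at the centre of its underside.
- dosing_cup: white open dosing cup, 58 mm across, 50 mm tall. Loose bystander on the shelf; origin at the centre of its underside.
- spray_can: aluminium can, 54 mm across, 170 mm tall. Loose bystander on the shelf; origin at the centre of its underside.
- peg_box: latched translucent box of spare pegs, 116 x 166 mm, 78 mm tall. Loose bystander on the shelf; origin at the centre of its underside.
- plank: fixed teak shelf plank, 460 mm (x) by 1240 mm (y), carrying all of these; its top is at z = 0.042 (42 mm above this origin). A plastic clamp, 55 mm higher than the plank's top at most, is fixed on its far edge.
Things that resemble listed ones, but are neither listed nor needed, are in the scene too. What is shaped like the switch_square but green is not meant.

How it is judged (in metres and radians):
On the way, in this order (a step that is already met when the one before it is completed fails the run):
1. the large round key is pressed down (value of joint key_round above 0.004 m), for 0.2 s.
2. then the square key is pressed down (value of joint key_square above 0.004 m), for 0.2 s.
3. then the long bar key is pressed down (value of joint key_bar above 0.004 m), for 0.2 s.
At the end, for the whole second after the job is handed in: The round, square and bar keys are all down (more than 4 mm of their 14 mm), the small key is up (less than 3 mm), and every switch box and bystander stands at rest within 15 mm of where it began (value of joint each of key_round, key_square, key_bar above 0.004 m and value of joint key_small below 0.003 m and distance of each of switch_round, switch_square, switch_bar, switch_small, detergent, lint_base, door_stopper, dosing_cup, spray_can, peg_box from where it was at the start of the episode below 0.015 m and linear speed of each of switch_round, switch_square, switch_bar, switch_small below 0.02 m/s); the robot touches nothing.
It fails at once if a key goes down out of order ((value of joint key_square above 0.003 m and value of joint key_round below 0.004 m) or (value of joint key_bar above 0.003 m and value of joint key_square below 0.004 m)).
It fails at once if the small key is pressed (3 mm or more) (value of joint key_small above 0.003 m).
It fails at once if a switch box is struck or pressed with more than 25 N (contact force between any of switch_round, switch_square, switch_bar, switch_small and the fingers above 25 N or contact force between any of switch_round, switch_square, switch_bar, switch_small and the arm above 25 N).
It fails at once if a switch box is lifted, tipped or shifted by more than 15 mm (distance of any of switch_round, switch_square, switch_bar, switch_small from where it was at the start of the episode above 0.015 m or height (world z) of any of switch_round, switch_square, switch_bar, switch_small above 0.05 m or angle between any of switch_round, switch_square, switch_bar, switch_small's own z axis and vertical above 0.2 rad).
It fails at once if a bystander is lifted, shifted or knocked over (15 mm or 0.3 rad) (distance of any of detergent, lint_base, door_stopper, dosing_cup, spray_can, peg_box from where it was at the start of the episode above 0.015 m or angle between any of detergent, lint_base, door_stopper, dosing_cup, spray_can, peg_box's own z axis and vertical above 0.3 rad).
It also fails if it takes over 48 s, if anything falls off the work surface, if the arm or the gripper's body presses on something with over 40 N, if the wrist force passes 120 N, or if a joint passes its speed limit or range.

## Robot

A 6-joint arm with a two-finger parallel gripper is mounted at the origin on the work surface. World frame = base frame: x ahead of the robot, y to its left, z up, the work surface at z = 0. Lengths are in m, angles in degrees, forces in N, time in s.
With the tool pointing down it reaches from about 0.35 to 0.875 m from the base axis. Payload 4.2 kg.
Tool frame: the origin (TCP) lies on the mounting face of the last link; the fingertips stand 182 mm ahead of it and the grasp point (between the pads) lies 164 mm ahead of it (r.tcp_to_grasp is the distance from the TCP to the grasp point, in m); z points along the fingers, y is the line along which they close (so a half turn about z gives the same grasp; the last joint's range is limited). The gripper opens to 87 mm and grips with 3 to 60 N. Pads are 19 mm wide; open, the fingers measure 117 mm over their backs; the gripper's body (75 mm by 190 mm) begins 51 mm behind the grasp point.
Start: joints at [87.926, 22.042, 0.453, 0, -68.411, -14.817], TCP at [0.182, 0.598, 0.405] pointing down, gripper open.
Joint ranges: [-179.83, 179.83], [-69.29, 118.12], [-61.27, 80.66], [-181.25, 117.63], [-171.15, -9.14], [-177.46, 177.46]. Speed limits (degrees/s): [159.86, 159.86, 180, 180, 180, 180].

## Interface

Orientations are given as a 3x3 rotation matrix whose columns are the frame's x, y, z axes.
In Python, from station import sense, eyes, r gives the robot as it stands.
- The arm moves only by the tool jog_arm, never from a script. Its argument "increments" is a list of rows, each a list of 4 numbers: the shift along the tool's x, y, z normalised to -1 to 1, where 1 is 0.02 m, then the turn about the tool's z normalised to -1 to 1, where 1 is 0.08 rad. A call has 1 to 10 rows; each row shifts and turns the commanded pose from where the row before left it, along the tool's axes as they then stand; what a row does not reach is not made up. A row lasts 1/10 s, in which the tool goes at most 50 mm and 8.59 degrees, less where a joint would pass 70% of its speed; a pose out of reach is approached as far as the arm can. A call with a number of a shift or a turn outside -1 to 1 is refused whole. A call with a gripper value outside its range is refused whole. "grip" is the finger opening in mm, from 0 to 87, set as the call begins (left out, the last holds). The fingers move at their own pace and stop on an object; the grip force is fixed at half the most. Time passes only in rows, so rows that do not move let the fingers close. It gives the time, the measured TCP pose, the force, the opening and the grip force at its end, in the units of the state.
- sense(): the state, without advancing time (a new reading comes with each control period).
- eyes.capture(name): name is "scene" or "top" or "wrist"; returns the picture (400x640x3 uint8, blue, green, red); there is no depth.
- eyes.get_calibration(name): a dict with "camera_matrix" (3x3 intrinsics, pixels), "k1" (the pictures are not rectified: a ray, as slopes to the right and down, at radius r is drawn at 1 + k1 r^2 times it, then the intrinsics apply), "R" (3x3) and "t" (3): a world point X has camera coordinates R X + t; the wrist camera has in their place "T_tool_cam" (4x4, takes a point from camera to tool coordinates, whose origin is the TCP and whose axes are the flange's). Camera axes: x right, y down, z forward; pixel columns grow to the right and rows downward; lengths in m; the calibration is good to about 2 mm. A picture is of the moment at which its call begins: read the wrist's pose just before it. get_calibration takes no time and is no camera call.
- r.finish_job(): hands the job in; it is judged then, once.
Trained networks look in the newest picture that a camera, given by its name, has taken for a name from the list of things; names that differ only in an ending like _2 or _b are one class to them, and where a whole thing is asked for, a point or a joint stands for the part that bears it (a point fixed in the world has none). Each returns a list of dicts, best first, with "conf" (0 to 1); they miss things now and then, are a little off and sometimes report something else, mostly with a low value. They report only what shows in the picture. A call takes as long as a camera call. They do not tell look-alikes from the thing itself.
- eyes.spot_in(camera, name): "centre" ([x, y, z] in m, in world coordinates, good to about 4 mm: the middle of the surface that is visible of it).
- eyes.outline_of(camera, name): "mask" (400x640 bool, what is visible of it).
The state is a dict: "time_s": time; "joints": joint angles; "joint_velocities": joint speeds; "effort": joint torques, N m; "tcp_pos": TCP position; "ee_rot": TCP orientation; "wrist_force": force on the tool from outside, world axes, zero at the start; "moment": the same for the moment, N m; "gripper_width": opening from 0.0 (shut) to 1.0 (fully open); "gripper_force": force on a finger pad.
Only numpy, scipy, OpenCV 4.12 (cv2) and the standard library are available. Lean on these libraries where they do the work, as an engineer would, in place of code of your own. Each camera call takes 0.05 s, during which the arm holds its last target. There are 200 camera calls.

## Working session

There is one attempt and no reset: what is moved stays moved. The work goes in short steps, Python scripts to look and compute and a tool call to move; the robot and the scene stay as the last step left them, time stands still between calls to the robot, and variables do not carry over. Pictures are saved under pics/ and viewed, at most 10 in all, crops included, and the job is handed in when it is done.

Besides the shell and the picture viewer there is one more tool, called after ">>>" as name([rows], argument=value, ...), one row to a line, values as JSON. jog_arm: Moves the arm, as the interface text tells. Its arguments: {"type":"object","properties":{"increments":{"type":"array"},"grip":{"type":"number"}},"required":["increments"]}

```bash
mkdir -p pics
python3 - <<'E'
from station import sense, eyes, r
import cv2, numpy as np
s=sense(); print(s["time_s"],s["tcp_pos"],np.round(s["ee_rot"],3).tolist(),s["wrist_force"],s["gripper_width"],r.tcp_to_grasp)
for c in ["scene","top"]:
    cv2.imwrite(f"pics/{c}0.png",eyes.capture(c))
    for n in ["switch_round","switch_square","switch_bar","switch_small","top_round","top_square","top_bar","top_small","detergent","spray_can","peg_box"]:
        print(c,n,[(np.round(d["centre"],3).tolist(),round(d["conf"],2)) for d in eyes.spot_in(c,n)])
print(sense()["time_s"])
E
```

```text
0.0 [0.18148897 0.59784651 0.40365467] [[0.957, -0.291, -0.001], [-0.291, -0.957, -0.002], [0.0, 0.002, -1.0]] [ 0.0608308   0.19817936 -0.34605497] 1.0059041359618794 0.1635
scene switch_round [([0.623, -0.162, 0.079], 0.85), ([0.636, 0.239, 0.076], 0.71)]
scene switch_square [([0.307, -0.432, 0.035], 0.87), ([0.488, -0.29, 0.077], 0.8), ([0.501, 0.021, 0.079], 0.44)]
scene switch_bar [([0.501, 0.021, 0.077], 0.72)]
scene switch_small [([0.637, 0.236, 0.072], 0.9)]
scene top_round [([0.612, -0.153, 0.094], 0.61)]
scene top_square [([0.484, -0.278, 0.096], 0.7), ([0.294, -0.427, 0.057], 0.62)]
scene top_bar [([0.491, 0.034, 0.093], 0.71)]
scene top_small [([0.632, 0.247, 0.096], 0.57)]
scene detergent [([0.725, -0.4, 0.172], 0.83)]
scene spray_can [([0.501, -0.438, 0.149], 0.64)]
scene peg_box [([0.62, 0.441, 0.109], 0.56)]
top switch_round [([0.603, -0.137, 0.079], 0.79), ([0.462, -0.113, 0.075], 0.49)]
top switch_square [([0.478, -0.27, 0.077], 0.8), ([0.286, -0.411, 0.036], 0.75), ([0.596, 0.479, 0.121], 0.51)]
top switch_bar [([0.48, 0.038, 0.076], 0.72)]
top switch_small []
top top_round [([0.608, -0.139, 0.101], 0.66), ([0.478, -0.274, 0.095], 0.63)]
top top_square [([0.287, -0.421, 0.053], 0.68), ([0.474, -0.27, 0.101], 0.5), ([0.622, 0.254, 0.095], 0.5)]
top top_bar [([0.483, 0.041, 0.096], 0.53)]
top top_small [([0.63, 0.253, 0.098], 0.51)]
top detergent [([0.68, -0.369, 0.195], 0.66), ([0.476, -0.268, 0.074], 0.29)]
top spray_can [([0.476, -0.413, 0.188], 0.74)]
top peg_box [([0.591, 0.479, 0.12], 0.57)]
1.2
```

View pics/top0.png

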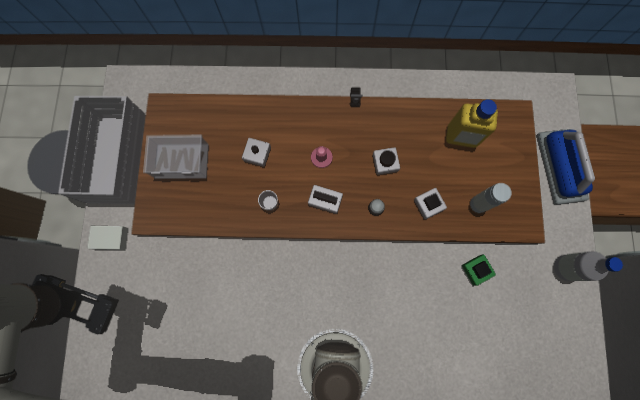

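View pics/scene0.png

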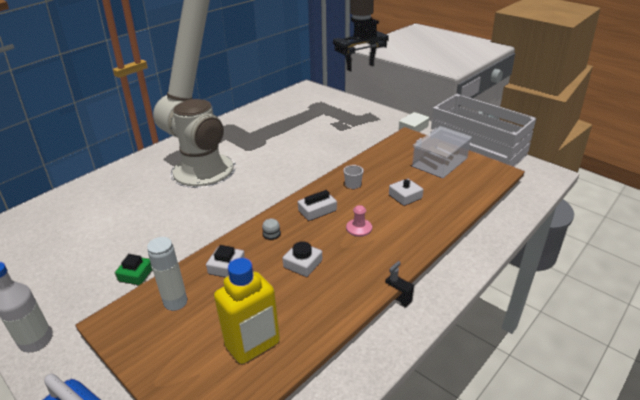

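The top view shows the round key at (387,160), square (430,203), bar (325,198) and small (256,151). The green decoy is at (480,270), off the plank. I'll turn the tool square to the world axes and shut the fingers while I work out the key tops.

>>> jog_arm([
  [0,0,0,1],
  [0,0,0,1],
  [0,0,0,1],
  [0,0,0,1],
  [0,0,0,1],
  [0,0,0,1],
  [0,0,0,1],
  [0,0,0,1],
  [0,0,0,1],
  [0,0,0,1],
], grip=0)

```text
time_s: 2.2
tcp_pos: [0.1816, 0.598, 0.4048]
ee_rot: [[0.455, -0.89, 0.0], [-0.89, -0.455, -0.0], [0.0, 0.0, -1.0]]
wrist_force: [0.5, -0.4, 0.1]
gripper_width: 0.169
gripper_force: 0.0
```

>>> jog_arm([
  [0,0,0,1],
  [0,0,0,1],
  [0,0,0,1],
  [0,0,0,1],
  [0,0,0,1],
  [0,0,0,0.94],
  [0,0,0,0],
])

```text
time_s: 2.9
tcp_pos: [0.1816, 0.598, 0.4047]
ee_rot: [[0.001, -1.0, -0.0], [-1.0, -0.001, -0.0], [0.0, 0.0, -1.0]]
wrist_force: [0.2, -0.4, 0.0]
gripper_width: 0.005
gripper_force: 0.0
```

```bash
cat > h.py <<'E'
from station import sense, eyes, r
import cv2, numpy as np
def ray_hit(cam,uv,z):
    c=eyes.get_calibration(cam)
    if "R" in c: R,t=np.array(c["R"]),np.array(c["t"])
    else:
        s=sense(); T=np.eye(4); T[:3,:3]=s["ee_rot"]; T[:3,3]=s["tcp_pos"]
        W=np.linalg.inv(T@np.array(c["T_tool_cam"])); R,t=W[:3,:3],W[:3,3]
    p=cv2.undistortPoints(np.array([[uv]],float),np.array(c["camera_matrix"]),np.array([c["k1"],0,0,0.]))[0,0]
    d=R.T@np.array([p[0],p[1],1]); o=-R.T@t
    return o+d*(z-o[2])/d[2]
def dark(img,uv,rad,th=60):
    m=np.zeros(img.shape[:2],np.uint8); cv2.circle(m,tuple(int(round(v)) for v in uv),rad,1,-1)
    m&=(img.max(2)<th).astype(np.uint8)
    n,l,st,ce=cv2.connectedComponentsWithStats(m)
    k=1+st[1:,4].argmax(); return ce[k],st[k]
E
python3 - <<'E'
from h import *
img=cv2.imread("pics/top0.png")
for n,uv in dict(round=(387,160),square=(430,203),bar=(325,198),small=(256,151)).items():
    ce,st=dark(img,uv,11); print(n,ce.round(1),st,ray_hit("top",ce,.092).round(4))
s=sense(); print(s["time_s"],s["tcp_pos"],np.round(s["ee_rot"],3).tolist(),s["wrist_force"],s["joints"])
c=eyes.get_calibration("wrist"); print(np.round(c["T_tool_cam"],3).tolist(),c["camera_matrix"][0][0])
E
```

```text
round [386.8 158.4] [380 151  15  16 191] [ 0.6066 -0.1426  0.092 ]
square [431.9 201.6] [424 194  17  17 179] [ 0.4785 -0.2717  0.092 ]
bar [325.2 197.5] [315 192  22  12 143] [0.4846 0.0375 0.092 ]
small [254.8 149.3] [252 146   7   8  42] [0.6275 0.2506 0.092 ]
2.9 [0.18156586 0.59801955 0.4047308 ] [[0.001, -1.0, -0.0], [-1.0, -0.001, -0.0], [0.0, 0.0, -1.0]] [ 0.1577169  -0.37387442  0.01375535] [ 8.79254983e+01  2.20424111e+01  4.51093520e-01 -4.14657083e-04
 -6.84112743e+01 -8.78757568e+01]
[[0.0, -0.967, -0.254, 0.07], [1.0, 0.0, 0.0, -0.0], [-0.0, -0.254, 0.967, 0.02], [0.0, 0.0, 0.0, 1.0]] 290.4521153604241
```

>>> jog_arm([
  [1,-0.575,0,0],
  [1,-0.575,0,0],
  [1,-0.575,0,0],
  [1,-0.575,0,0],
  [1,-0.575,0,0],
  [1,-0.575,0,0],
  [1,-0.575,0,0],
  [1,-0.575,0,0],
  [1,-0.575,0,0],
  [1,-0.575,0,0],
])

```text
time_s: 3.9
tcp_pos: [0.2974, 0.3966, 0.4049]
ee_rot: [[0.001, -1.0, 0.0], [-1.0, -0.001, 0.0], [-0.0, -0.0, -1.0]]
wrist_force: [-0.0, 0.3, -0.2]
gripper_width: 0.002
gripper_force: 0.0
```

>>> jog_arm([
  [1,-0.575,0,0],
  [1,-0.575,0,0],
  [1,-0.575,0,0],
  [1,-0.575,0,0],
  [1,-0.575,0,0],
  [1,-0.575,0,0],
  [1,-0.575,0,0],
  [1,-0.575,0,0],
  [1,-0.575,0,0],
  [1,-0.575,0,0],
])

```text
time_s: 4.9
tcp_pos: [0.4122, 0.1967, 0.4049]
ee_rot: [[0.001, -1.0, 0.0], [-1.0, -0.001, 0.0], [-0.0, -0.0, -1.0]]
wrist_force: [0.5, 1.1, 0.5]
gripper_width: 0.004
gripper_force: 0.0
```

>>> jog_arm([
  [1,-0.575,0,0],
  [1,-0.575,0,0],
  [1,-0.575,0,0],
  [1,-0.575,0,0],
  [1,-0.575,0,0],
  [1,-0.575,0,0],
  [1,-0.575,0,0],
  [1,-0.575,0,0],
  [1,-0.575,0,0],
  [1,-0.575,0,0],
])

```text
time_s: 5.9
tcp_pos: [0.5271, -0.0032, 0.4049]
ee_rot: [[0.001, -1.0, 0.0], [-1.0, -0.001, 0.0], [-0.0, -0.0, -1.0]]
wrist_force: [-0.1, 1.9, -1.2]
gripper_width: 0.005
gripper_force: 0.0
```

>>> jog_arm([
  [1,-0.575,0,0],
  [1,-0.575,0,0],
  [1,-0.575,0,0],
  [1,-0.575,0,0],
  [1,-0.575,0,0],
  [1,-0.575,0,0],
  [1,-0.575,0,0],
  [0,0,0,0],
  [0,0,0,0],
])

```text
time_s: 6.8
tcp_pos: [0.6073, -0.1423, 0.4043]
ee_rot: [[0.0, -1.0, -0.001], [-1.0, -0.0, 0.0], [-0.0, 0.001, -1.0]]
wrist_force: [-0.0, -0.2, 0.2]
gripper_width: 0.0
gripper_force: 0.0
```

Run:
```python
from h import *
s=sense(); print(s["time_s"],s["tcp_pos"],np.round(s["ee_rot"],3).tolist(),s["wrist_force"])
img=eyes.capture("wrist"); cv2.imwrite("pics/w1.png",img)
for n in ["top_round","top_square","top_bar"]: 
    print(n,[(np.round(d["centre"],3).tolist(),round(d["conf"],2)) for d in eyes.spot_in("wrist",n)])
```

```text
6.8 [ 0.60730885 -0.14234432  0.40427293] [[0.0, -1.0, -0.001], [-1.0, -0.0, 0.0], [-0.0, 0.001, -1.0]] [-0.03924585 -0.15568814  0.1663433 ]
top_round [([0.612, -0.142, 0.099], 0.72)]
top_square [([0.478, -0.271, 0.096], 0.59)]
top_bar []
```

View pics/w1.png

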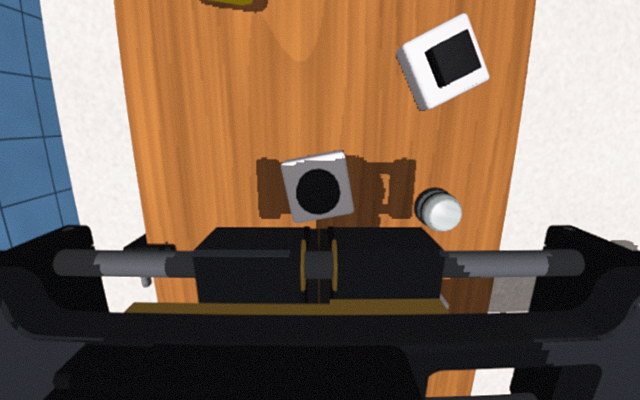

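The round key is centred at about (318,190), under the fingers, and the square one is at (456,57). Both network estimates agree with mine. Descending now.

>>> jog_arm([
  [0,0,1,0],
  [0,0,1,0],
  [0,0,1,0],
  [0,0,1,0],
  [0,0,0.75,0],
  [0,0,0.5,0],
  [0,0,0.25,0],
  [0,0,0,0],
  [0,0,0,0],
])

```text
time_s: 7.9
tcp_pos: [0.6079, -0.1415, 0.2956]
ee_rot: [[0.001, -1.0, 0.002], [-1.0, -0.001, -0.0], [0.0, -0.002, -1.0]]
wrist_force: [0.7, 1.0, 0.5]
gripper_width: 0.007
gripper_force: 0.0
```

>>> jog_arm([
  [0,0,0.15,0],
  [0,0,0.15,0],
  [0,0,0.15,0],
  [0,0,0.15,0],
  [0,0,0.15,0],
  [0,0,0.1,0],
  [0,0,0,0],
])

```text
time_s: 8.6
tcp_pos: [0.6076, -0.1417, 0.2777]
ee_rot: [[0.001, -1.0, -0.0], [-1.0, -0.001, -0.0], [0.0, 0.0, -1.0]]
wrist_force: [0.2, 0.3, 1.0]
gripper_width: 0.004
gripper_force: 0.4
```

>>> jog_arm([
  [0,0,0.1,0],
  [0,0,0.1,0],
  [0,0,0.1,0],
  [0,0,0,0],
])

```text
time_s: 9.0
tcp_pos: [0.6076, -0.1416, 0.2717]
ee_rot: [[0.001, -1.0, 0.0], [-1.0, -0.001, -0.0], [0.0, -0.0, -1.0]]
wrist_force: [-1.5, -0.1, 4.4]
gripper_width: 0.008
gripper_force: 1.8
```

>>> jog_arm([
  [0,0,0.1,0],
  [0,0,0.05,0],
  [0,0,0,0],
  [0,0,0,0],
])

```text
time_s: 9.4
tcp_pos: [0.6077, -0.1417, 0.2689]
ee_rot: [[0.001, -1.0, 0.0], [-1.0, -0.001, -0.0], [0.0, -0.0, -1.0]]
wrist_force: [-1.7, 0.5, 4.8]
gripper_width: 0.004
gripper_force: 2.3
```

>>> jog_arm([
  [0,0,-0.3,0],
  [0,0,-0.7,0],
  [0,0,-1,0],
  [0,0,-0.6,0],
  [0.5,0.5,0,0],
  [1,1,0,0],
  [1,1,0,0],
  [1,1,0,0],
  [1,1,0,0],
  [1,1,0,0],
])

```text
time_s: 10.4
tcp_pos: [0.4957, -0.2527, 0.32]
ee_rot: [[0.0, -1.0, -0.001], [-1.0, -0.0, 0.001], [-0.001, 0.001, -1.0]]
wrist_force: [0.9, -0.3, 0.1]
gripper_width: 0.006
gripper_force: 0.0
```

>>> jog_arm([
  [0.6,0.6,0,0],
  [0.35,0.35,0,0],
  [0,0,0,0],
  [0,0,0,0],
])

```text
time_s: 10.8
tcp_pos: [0.4791, -0.2706, 0.3207]
ee_rot: [[0.001, -1.0, 0.0], [-1.0, -0.001, -0.0], [0.0, -0.0, -1.0]]
wrist_force: [0.4, 0.0, -0.8]
gripper_width: 0.005
gripper_force: 0.0
```

Run:
```python
from h import *
s=sense(); print(s["time_s"],s["tcp_pos"],s["wrist_force"])
cv2.imwrite("pics/w2.png",eyes.capture("wrist"))
a=eyes.spot_in("wrist","top_square"); print(a and [(d["centre"],d["conf"]) for d in a])
```

```text
10.8 [ 0.4791455  -0.27057976  0.32070525] [ 0.40345244  0.02244433 -0.75222585]
[([0.4724, -0.2808, 0.0991], 0.7), ([0.2939, -0.418, 0.0564], 0.57)]
```

View pics/w2.png

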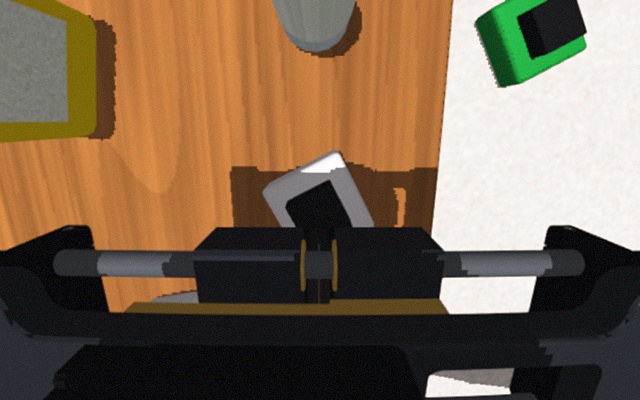

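The square key sits centred under the fingers at about (318,210), with its far part hidden by them. The can and bottle are clear.

>>> jog_arm([
  [0,0,0.5,0],
  [0,0,0.7,0],
  [0,0,0.4,0],
  [0,0,0.15,0],
  [0,0,0.1,0],
  [0,0,0.1,0],
  [0,0,0.1,0],
  [0,0,0.1,0],
  [0,0,0,0],
])

```text
time_s: 11.8
tcp_pos: [0.4789, -0.2708, 0.2781]
ee_rot: [[0.001, -1.0, 0.001], [-1.0, -0.001, -0.0], [0.0, -0.001, -1.0]]
wrist_force: [1.1, -0.1, 1.5]
gripper_width: 0.002
gripper_force: 0.6
```

>>> jog_arm([
  [0,0,0.1,0],
  [0,0,0.1,0],
  [0,0,0,0],
])

```text
time_s: 12.1
tcp_pos: [0.4789, -0.2708, 0.2739]
ee_rot: [[0.001, -1.0, 0.001], [-1.0, -0.001, -0.0], [0.0, -0.001, -1.0]]
wrist_force: [-0.0, -0.2, 3.2]
gripper_width: 0.003
gripper_force: 1.6
```

>>> jog_arm([
  [0,0,0.1,0],
  [0,0,0.1,0],
  [0,0,0.05,0],
  [0,0,0,0],
  [0,0,0,0],
])

```text
time_s: 12.6
tcp_pos: [0.4789, -0.2708, 0.2688]
ee_rot: [[0.001, -1.0, 0.001], [-1.0, -0.001, -0.0], [0.0, -0.001, -1.0]]
wrist_force: [0.2, 0.0, 4.5]
gripper_width: 0.005
gripper_force: 2.0
```

>>> jog_arm([
  [0,0,-0.3,0],
  [0,0,-0.7,0],
  [0,0,-1,0],
  [0,0,-1,0],
  [-0.5,-0.05,0,0],
  [-1,-0.1,0,0],
  [-1,-0.1,0,0],
  [-1,0,0,0],
  [-1,0,0,0],
  [-1,0,0,0],
])

```text
time_s: 13.6
tcp_pos: [0.483, -0.1596, 0.3275]
ee_rot: [[0.0, -1.0, -0.002], [-1.0, -0.0, 0.001], [-0.001, 0.002, -1.0]]
wrist_force: [-0.7, -0.3, -0.0]
gripper_width: 0.002
gripper_force: 0.0
```

>>> jog_arm([
  [-1,0,0,0],
  [-1,0,0,0],
  [-1,0,0,0],
  [-1,0,0,0],
  [-1,0,0,0],
  [-1,0,0,0],
  [-1,0,0,0],
  [-1,0,0,0],
  [-0.7,0,0,0],
  [-0.3,0,0,0],
])

```text
time_s: 14.6
tcp_pos: [0.4832, 0.0204, 0.3281]
ee_rot: [[0.002, -1.0, -0.001], [-1.0, -0.002, -0.0], [0.0, 0.001, -1.0]]
wrist_force: [-0.1, 0.1, -0.7]
gripper_width: -0.001
gripper_force: 0.0
```

>>> jog_arm([
  [-1,0,0,0],
  [0,0,0,0],
  [0,0,0,0],
])

```text
time_s: 14.9
tcp_pos: [0.4833, 0.0392, 0.3284]
ee_rot: [[0.001, -1.0, -0.001], [-1.0, -0.001, -0.0], [0.0, 0.001, -1.0]]
wrist_force: [0.2, -0.4, 1.1]
gripper_width: 0.005
gripper_force: 0.0
```

Run:
```python
from h import *
s=sense(); print(s["time_s"],s["tcp_pos"],s["wrist_force"])
cv2.imwrite("pics/w3.png",eyes.capture("wrist"))
a=eyes.spot_in("wrist","top_bar"); print(a and [(d["centre"],d["conf"]) for d in a])
# fingertip axis projected at key-top height for reference
c=eyes.get_calibration("wrist"); T=np.linalg.inv(np.array(c["T_tool_cam"]))
p=T@[0,0,s["tcp_pos"][2]-.097,1]; K=np.array(c["camera_matrix"]); print((K@(p[:3]/p[2]))[:2])
```

```text
14.9 [0.48333109 0.03915081 0.32843397] [ 0.19732888 -0.41058708  1.09854483]
[([0.4834, 0.0268, 0.0962], 0.65)]
[318.77462005 218.68979577]
```

View pics/w3.png

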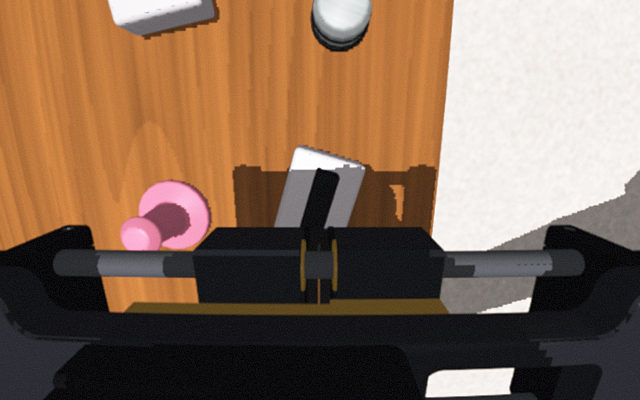

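The bar key runs from (327,170) to (313,228). The finger axis meets its top at (319,219), so it is aligned. Pressing.

>>> jog_arm([
  [0,0,0.5,0],
  [0,0,0.9,0],
  [0,0,0.5,0],
  [0,0,0.2,0],
  [0,0,0.1,0],
  [0,0,0.1,0],
  [0,0,0.1,0],
  [0,0,0.1,0],
  [0,0,0,0],
])

```text
time_s: 15.9
tcp_pos: [0.4836, 0.0394, 0.2789]
ee_rot: [[0.001, -1.0, 0.001], [-1.0, -0.001, 0.0], [-0.0, -0.001, -1.0]]
wrist_force: [-0.1, 0.3, 0.2]
gripper_width: 0.008
gripper_force: 0.1
```

>>> jog_arm([
  [0,0,0.1,0],
  [0,0,0.1,0],
  [0,0,0,0],
])

```text
time_s: 16.2
tcp_pos: [0.4836, 0.0393, 0.2749]
ee_rot: [[0.001, -1.0, 0.001], [-1.0, -0.001, 0.0], [-0.0, -0.001, -1.0]]
wrist_force: [-0.9, 0.3, 3.4]
gripper_width: 0.002
gripper_force: 1.4
```

>>> jog_arm([
  [0,0,0.1,0],
  [0,0,0.1,0],
  [0,0,0.1,0],
  [0,0,0,0],
  [0,0,0,0],
])

```text
time_s: 16.7
tcp_pos: [0.4836, 0.0393, 0.2686]
ee_rot: [[0.001, -1.0, 0.0], [-1.0, -0.001, 0.0], [-0.0, -0.0, -1.0]]
wrist_force: [0.1, -0.1, 2.4]
gripper_width: 0.01
gripper_force: 1.3
```

>>> jog_arm([
  [0,0,0.05,0],
  [0,0,0,0],
])

```text
time_s: 16.9
tcp_pos: [0.4836, 0.0393, 0.2679]
ee_rot: [[0.001, -1.0, 0.0], [-1.0, -0.001, 0.0], [-0.0, -0.0, -1.0]]
wrist_force: [-0.3, 0.8, 4.2]
gripper_width: 0.008
gripper_force: 2.1
```

Down about 9 mm. I'll retract away from the keys and check.

>>> jog_arm([
  [0,0,-0.3,0],
  [0,0,-0.7,0],
  [0,0,-1,0],
  [0,0,-1,0],
  [0,0,-1,0],
  [0,0,-1,0],
  [0,0,-1,0],
  [-1,0,0,0],
  [-1,0,0,0],
  [0,0,0,0],
])

```text
time_s: 17.9
tcp_pos: [0.4833, 0.0804, 0.3876]
ee_rot: [[0.003, -1.0, -0.0], [-1.0, -0.003, 0.0], [-0.0, 0.0, -1.0]]
wrist_force: [0.3, -1.8, -0.1]
gripper_width: 0.006
gripper_force: 0.0
```

>>> jog_arm([
  [-1,0,0,0],
  [-1,0,0,0],
  [-1,0,0,0],
  [-1,0,0,0],
  [-1,0,0,0],
  [-1,0,0,0],
  [-1,0,0,0],
  [0,0,0,0],
  [0,0,0,0],
])

```text
time_s: 18.8
tcp_pos: [0.4832, 0.2189, 0.3872]
ee_rot: [[0.001, -1.0, -0.001], [-1.0, -0.001, -0.001], [0.001, 0.001, -1.0]]
wrist_force: [-0.1, 0.2, 0.5]
gripper_width: 0.002
gripper_force: 0.0
```

Run:
```python
from h import *
s=sense(); print(s["time_s"],s["tcp_pos"],s["wrist_force"])
a=cv2.imread("pics/scene0.png"); b=eyes.capture("scene")
f=lambda i:cv2.resize(i[180:290,190:350],None,fx=4.5,fy=2.7*1) 
f=lambda i:cv2.resize(i[175:285,195:345],None,fx=2.6,fy=2.6,interpolation=cv2.INTER_CUBIC)
g=lambda i:cv2.resize(i[170:210,380:430],None,fx=2.6,fy=2.6,interpolation=cv2.INTER_CUBIC)
cv2.imwrite("pics/cmp.png",np.hstack([f(a),f(b)]))
w=eyes.capture("wrist"); cv2.imwrite("pics/w4.png",w)
print([(n,[np.round(d["centre"],3).tolist() for d in eyes.spot_in("scene",n)]) for n in ["top_round","top_square","top_bar","top_small"]])
```

```text
18.8 [0.48322326 0.21890762 0.38722942] [-0.09203922  0.19537796  0.46520714]
[('top_round', [[0.609, -0.151, 0.083]]), ('top_square', [[0.291, -0.43, 0.054], [0.481, -0.277, 0.087], [0.653, -0.189, 0.044]]), ('top_bar', [[0.491, 0.036, 0.09]]), ('top_small', [])]
```

View pics/cmp.png

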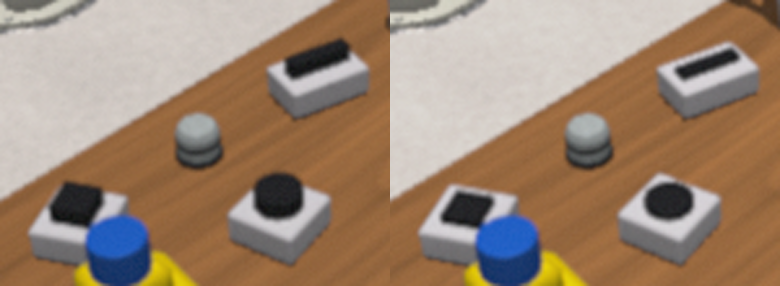

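In the before/after crop all three keys are clearly lower: bar at (708,65), square at (467,210) and round at (668,201). The boxes have not moved.

```bash
python3 -c "
from station import r
print(r.finish_job())"
```

```text
the job is handed in; nothing more can be done
None
```

I pressed the round, square and bar keys down in that order, each about 8–9 mm; a before/after picture shows all three down and their boxes unmoved, I never went near the small key, and the job is handed in, though no verdict came back.

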